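# Open the paddle-latched sample locker on the hood bench

## Task

Open the small maroon sample locker so that the vials inside can be fetched: lift its yellow paddle handle until the hidden pawl lets go (never forcing the paddle against its stop and never yanking on a door that is still latched), then gently swing the door at least 60 degrees open and let go, leaving it standing open. Do not disturb the bottles, beaker, jar, tape, pot and spatula around it.

Things in the scene. Friction and masses are not known exactly. Their poses are not given: they have to be found in the camera images.
- locker: Small maroon sheet-steel sample locker fixed to the bench, 160 deep (x) by 240 wide (y) by 170 mm high. Origin: centre of its underside. Its -x axis points out of the door side (towards the robot), +y to the hinge side, z up. A 14 mm thick door covers its whole front; the yellow paddle is on the door near its free edge, close to the top.
- door_hinge (a point): Point on the door's vertical hinge line (left edge seen from the robot), 88 mm in front of the locker's origin, 115 mm to its +y side, 142 mm above the bench. Axes as the locker's; does not move with the door. Seen from above, the opening door turns clockwise about this line.
- paddle_pivot (a point): Point on the level pivot of the paddle, on the door, in line with the middle of the paddle: 190 mm from the hinge line along the door and 12 mm in front of it, 142 mm above the bench. x into the locker, y along the door to the hinge side (the pivot line), z up; moves with the door.
- paddle_grip (a point): Middle of the yellow paddle blade, where to pinch its side edges from above; at rest 53 mm out from the pivot (away from the door) and 14 mm below it. The blade is 30 mm wide (along the door), 7 mm thick, 66 mm long, sticks out over free space and slopes 15 degrees down at rest. Axes turn with the paddle; at rest they are those of the pivot.
- paddle (a joint): Paddle angle, rad: 0 at rest, grows as lifted, limit 1.05. Spring return, 1.5 N at the grip at rest to 3 N lifted; the pads twist and creep on the blade, adding 3 to 8 N. The hidden pawl lets go somewhere from 0.2 to 0.75, different each time; 3 to 4 mm of lift beyond, door shut, is a hard stop. Feel for it slowly; push it, or pull a door still caught, with under 10 N extra. Past door angle 0.2 it is free.
- door (a joint): Door angle, rad: 0 shut, grows as it opens, limit 1.75. It has up to 0.035 rad of play while latched; unlatched it swings with 1 to 2 N at the paddle and stays where it is left.
- tape: Bystander: yellow roll of tape lying on the locker's roof, 64 mm across, 19 mm high; origin at its underside.
- beaker: Bystander: clear beaker, 60 mm across, 75 mm high, beside the locker on the hinge side; origin at its underside.
- amber_bottle: Bystander: amber bottle with white cap, 56 mm across, 120 mm high, beside the locker on the paddle side; origin at its underside.
- wash_bottle: Bystander: white bottle with red cap, 64 mm across, 150 mm high, on the right of the bench; origin at its underside.
- jar: Bystander: clear jar with blue lid, 68 mm across, 75 mm high, on the right of the bench; origin at its underside.
- bath_pot: Bystander: aluminium pot, 130 mm across, 70 mm high, on the left of the bench; origin at its underside.
- spatula: Bystander: spatula, 160 mm long, lying on the right of the bench near the robot; origin at its underside.

How it is judged:
By the outcome, as a careful person would: the job done as asked, in the order asked, and still so for the second after the job is handed in, with the robot touching nothing.
It also fails if it takes over 72 s, if anything falls off the work surface, if the arm or the gripper's body presses on something with over 40 N, if the wrist force passes 120 N, or if a joint passes its speed limit or range.

## Robot

A 6-joint arm with a two-finger parallel gripper is mounted at the origin on the work surface. World frame = base frame: x ahead of the robot, y to its left, z up, the work surface at z = 0. Lengths are in m, angles in rad, forces in N, time in s.
With the tool pointing down it reaches from about 0.25 to 0.775 m from the base axis. Payload 4 kg.
Tool frame: the origin (TCP) lies midway between the tips of the shut fingers; the grasp point (between the pads) lies 19 mm behind it; z points along the fingers, y is the direction in which the jaws open and shut (so a half turn about z gives the same grasp; the last joint's range is limited). The gripper opens to 94 mm and grips with 3 to 60 N. Pads are 16 mm wide; open, the fingers measure 119 mm over their backs; the gripper's body (75 mm by 177 mm) begins 78 mm behind the grasp point.
Start: joints at [-1.216, 0.087, 1.371, -0, 1.684, -0.103], TCP at [0.243, -0.493, 0.206] pointing down, gripper open.
Joint ranges: [-3.1, 3.1], [-0.76, 2.03], [0.27, 2.55], [-1.08, 4.22], [0.17, 2.65], [-2.57, 2.57]. Speed limits (rad/s): [2.79, 2.79, 3.14, 3.14, 3.14, 3.14].

## Interface

Orientations are given as [roll, pitch, yaw] about the fixed x, y, z axes, in that order (R = Rz(yaw) Ry(pitch) Rx(roll)).
In Python, from bench import manip gives the robot as it stands.
- The arm moves only by the shell command python3 -m pendant 'ROWS' [FORCE]. ROWS is JSON, a list of rows, each a list of 7 numbers: the shift along the world's x, y, z in mm, then the turn, a rotation vector about the world's x, y, z in degrees, then the finger opening in mm, from 0 to 94. In form: [[x, y, z, ax, ay, az, claw], ...]. A call has 1 to 10 rows; each row shifts and turns the pose as measured when the row begins; what a row does not reach is not made up. A row lasts 1/12 s, in which the tool goes at most 41.7 mm and 7.16 degrees, less where a joint would pass 70% of its speed; a pose out of reach is approached as far as the arm can. A call with a gripper value outside its range is refused whole. The fingers move at their own pace and stop on an object; FORCE is the grip in N (left out, the last holds). Time passes only in rows, so rows that do not move let the fingers close. It gives the time, the measured TCP pose, the force and the opening at its end, in the units of the state.
- manip.sense(): the state, without advancing time (a new reading comes with each control period).
- manip.get_image(name): name is "side" or "top" or "wrist"; returns a dict with "img" (420x560x3 uint8, red, green, blue), "z_map" (420x560 float32, m along the optical axis (not along the pixel's ray), 0 where there is no reading), "fx", "fy", "cx", "cy" (pixels), "dist" ([k1, k2, p1, p2, k3] as OpenCV has them; the pictures are not rectified), "R" (3x3) and "t" (3): a world point X has camera coordinates R X + t; the wrist camera has in their place "hand_eye" (4x4, takes a point from camera to tool coordinates, whose origin is the TCP and whose axes are the flange's). Camera axes: x right, y down, z forward; pixel columns grow to the right and rows downward; lengths in m; the calibration is good to about 2 mm. A picture is of the moment at which its call begins: read the wrist's pose just before it.
- manip.finish_job(): hands the job in, once; it reports no verdict.
The state is a dict: "clock": time; "joint_positions": joint angles; "joint_velocities": joint speeds; "joint_torque": joint torques, N m; "position": TCP position; "orientation": TCP orientation; "force": force on the tool from outside, world axes, zero at the start; "torque": the same for the moment, N m; "finger_gap": finger opening in m.
Only numpy, scipy, OpenCV 4.12 (cv2) and the standard library are available. Lean on these libraries where they do the work, as an engineer would, in place of code of your own. Each camera call takes 0.05 s, during which the arm holds its last target. There are 200 camera calls.

## Working session

There is one attempt and no reset: what is moved stays moved. The work goes in short steps, Python scripts to look and compute and a shell command to move; the robot and the scene stay as the last step left them, time stands still between calls to the robot, and variables do not carry over. Pictures are saved under pics/ and viewed, about 8 in all and at most 12, crops included, and the job is handed in when it is done.

```bash
mkdir -p pics; ls; python3 - <<'E'
from bench import manip
import cv2,numpy as np
s=manip.sense();print(s)
ims=[]
for n in("side","top"):
    d=manip.get_image(n);np.savez(f"{n}.npz",**d)
    print(n,d['fx'],d['fy'],d['cx'],d['cy'],d['dist'],d['R'],d['t'])
    cv2.imwrite(f"pics/{n}.png",d['img'][:,:,::-1])
E
```

```text
pics
{'clock': 0.0, 'joint_positions': array([-1.21608465e+00,  8.79654967e-02,  1.37224164e+00, -4.43503210e-06,
        1.68360279e+00, -1.03107894e-01]), 'joint_velocities': array([-0.00205399, -0.00048357,  0.00013963, -0.00128991, -0.00199409,
       -0.00030036]), 'joint_torque': array([-9.10124945e-04, -3.40187967e+01, -3.02425039e+01,  7.18131778e-02,
        3.30057729e-02, -1.71739493e-04]), 'position': array([ 0.24289534, -0.49284762,  0.20430485]), 'orientation': array([-3.13938670e+00, -2.23828623e-04,  4.57818831e-01]), 'force': array([ 0.50694901, -1.31128945,  0.37644038]), 'torque': array([-0.02200802,  0.01170435, -0.02521544]), 'finger_gap': 0.09383047719384566}
side 480.0470191833413 480.0470191833413 276.8876618700027 206.73246300514654 [-0.12355823  0.          0.          0.          0.        ] [[-0.80169028 -0.59745925 -0.01830673]
 [-0.38548841  0.54018235 -0.74806531]
 [ 0.45682751 -0.59265966 -0.66337256]] [0.49648365 0.32497228 1.04003597]
top 476.86589886888015 476.86589886888015 277.4347722084978 216.78009870688845 [-0.14978605  0.          0.          0.          0.        ] [[ 0.0178993  -0.99983838 -0.00168294]
 [-0.99747101 -0.01774107 -0.06882467]
 [ 0.06878369  0.0029106  -0.99762735]] [0.00545909 0.58985422 1.6056785 ]
```

View pics/side.png

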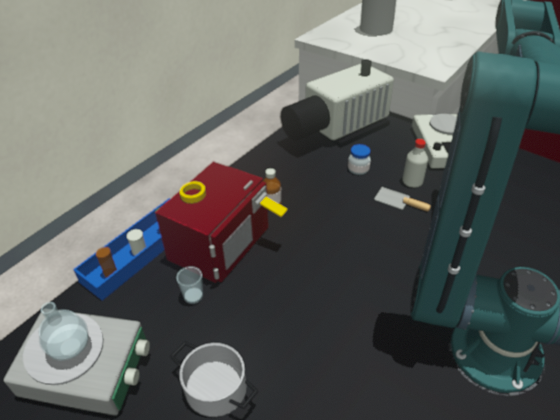

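View pics/top.png

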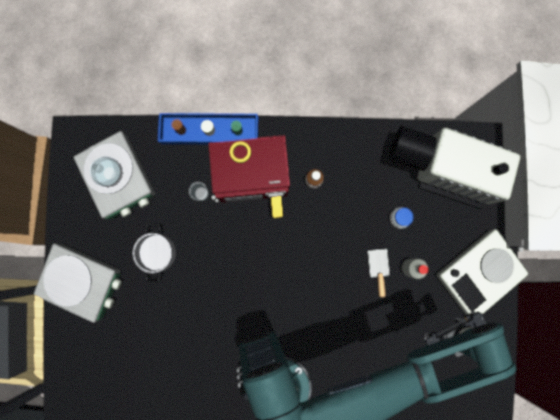

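The top view shows the locker at about cols 210–290, rows 137–200, with the yellow paddle near (277,206). In the side view the paddle is near (272,204). The front of the locker is clear.

```bash
cat > h.py <<'E'
import numpy as np,cv2
def K(d): return np.array([[d['fx'],0,d['cx']],[0,d['fy'],d['cy']],[0,0,1.]],float)
def world(d):
    h,w=d['z_map'].shape
    uv=np.stack(np.meshgrid(np.arange(w),np.arange(h)),-1).reshape(-1,1,2).astype(np.float32)
    n=cv2.undistortPoints(uv,K(d),d['dist']).reshape(h,w,2)
    z=d['z_map'][...,None]
    C=np.concatenate([n*z,z],-1)
    return (C-d['t'])@d['R'], d['z_map']>0
def yellow(d):
    hsv=cv2.cvtColor(d['img'],cv2.COLOR_RGB2HSV)
    return (cv2.inRange(hsv,(22,140,90),(36,255,255))>0)
E
python3 - <<'E'
from h import *
for n in("top","side"):
    d=dict(np.load(n+".npz"));P,v=world(d)
    hsv=cv2.cvtColor(d['img'],cv2.COLOR_RGB2HSV)
    red=((hsv[...,0]<8)|(hsv[...,0]>165))&(hsv[...,1]>130)&v&(hsv[...,2]>40)
    roof=red&(abs(P[...,2]-.17)<.006)&(P[...,0]<.8)
    r,c=cv2.minAreaRect((P[roof][:,:2]*1000).astype(np.float32)),P[roof].mean(0)
    print(n,"roof",roof.sum(),r,c,cv2.boxPoints(r).round())
    k,l,st,ce=cv2.connectedComponentsWithStats(yellow(d).astype(np.uint8))
    for i in range(1,k):
        if st[i,4]>40:
            m=(l==i)&v;q=P[m];print(ce[i],st[i],q.mean(0).round(4),np.percentile(q,[3,97],axis=0).round(3).tolist(), cv2.minAreaRect((q[:,:2]*1000).astype(np.float32)))
E
```

```text
top roof 3034 ((730.2964477539062, 107.97213745117188), (161.40689086914062, 241.83995056152344), 6.017125129699707) [0.72478346 0.11039433 0.16964025] [[637. 220.]
 [663. -21.]
 [823.  -4.]
 [798. 237.]]
[240.07142857 151.83333333] [230 142  21  21 168] [0.7781 0.135  0.1864] [[0.75, 0.107, 0.17], [0.809, 0.163, 0.195]] ((780.6370849609375, 135.20989990234375), (62.337623596191406, 63.83171081542969), 89.0172119140625)
[276.39444444 207.95555556] [271 197  12  21 180] [0.6119 0.0196 0.109 ] [[0.585, 0.001, -0.004], [0.645, 0.039, 0.143]] ((620.8621826171875, 19.868141174316406), (72.56302642822266, 38.13789367675781), 1.2460174560546875)
side roof 3526 ((727.2967529296875, 108.20213317871094), (166.7698974609375, 245.62890625), 5.558709144592285) [0.71757789 0.12078204 0.17136304] [[632. 222.]
 [656. -22.]
 [822.  -6.]
 [798. 239.]]
[192.28532609 191.72826087] [180 181  25  22 368] [0.7749 0.1379 0.1848] [[0.747, 0.109, 0.173], [0.804, 0.166, 0.193]] ((775.5481567382812, 136.908447265625), (63.337013244628906, 62.41059112548828), 72.37210845947266)
[273.55633803 206.42253521] [260 197  28  20 284] [0.6196 0.0097 0.1231] [[0.584, -0.113, 0.001], [0.684, 0.036, 0.145]] ((652.117431640625, -34.71018981933594), (66.39408874511719, 190.9330596923828), 34.95591354370117)
```

```bash
cat >> h.py <<'E'
def ray(d,uv,z):
    n=cv2.undistortPoints(np.float32(uv).reshape(-1,1,2),K(d),d['dist']).reshape(-1,2)
    r=np.c_[n,np.ones(len(n))]@d['R']; o=-d['R'].T@d['t']
    return o+r*((z-o[2])/r[:,2])[:,None]
E
python3 - <<'E'
from h import *
ims=[]
for n,(u,v) in(("top",(250,180)),("side",(265,200))):
    d=dict(np.load(n+".npz"));P,va=world(d)
    m=yellow(d);k,l,st,ce=cv2.connectedComponentsWithStats(m.astype(np.uint8))
    i=[i for i in range(1,k) if st[i,4]>40][1]
    c=np.argwhere(l==i)[:,::-1].astype(np.float32)
    r=cv2.minAreaRect(c);b=cv2.boxPoints(r);print(n,r,b.tolist())
    for z in(.115,.13,.142):print(z,ray(d,b,z).round(4).tolist(),ray(d,[r[0]],z).round(4))
    q=P[(l==i)&(P[...,2]>.1)];print(np.percentile(q,[5,50,95],axis=0).round(4).tolist())
    x0,y0=int(ce[i][0])-45,int(ce[i][1])-40
    ims.append(cv2.resize(d['img'][y0:y0+80,x0:x0+90,::-1],None,fx=4.4,fy=4.4,interpolation=cv2.INTER_CUBIC))
cv2.imwrite("pics/c1.png",np.hstack(ims))
E
```

```text
top ((276.4615478515625, 207.1923370361328), (19.845558166503906, 10.791020393371582), 82.87498474121094) [[269.8769226074219, 198.01541137695312], [280.5846252441406, 196.67694091796875], [283.0461730957031, 216.3692626953125], [272.3384704589844, 217.70773315429688]]
0.115 [[0.6433, 0.0411, 0.115], [0.6482, 0.0067, 0.115], [0.5848, -0.0023, 0.115], [0.5799, 0.032, 0.115]] [[0.614  0.0194 0.115 ]]
0.13 [[0.6416, 0.0408, 0.13], [0.6465, 0.0068, 0.13], [0.5837, -0.0022, 0.13], [0.5789, 0.0318, 0.13]] [[0.6126 0.0193 0.13  ]]
0.142 [[0.6403, 0.0406, 0.142], [0.6452, 0.0068, 0.142], [0.5829, -0.002, 0.142], [0.5781, 0.0316, 0.142]] [[0.6116 0.0192 0.142 ]]
[[0.5862, 0.0047, 0.125], [0.6095, 0.0177, 0.1329], [0.638, 0.0335, 0.1416]]
side ((273.4559020996094, 206.0735321044922), (27.26827621459961, 11.3189058303833), 30.963754653930664) [[258.85296630859375, 203.91175842285156], [264.676513671875, 194.2058868408203], [288.058837890625, 208.2353057861328], [282.23529052734375, 217.94117736816406]]
0.115 [[0.6629, 0.017, 0.115], [0.6746, -0.023, 0.115], [0.5907, -0.0136, 0.115], [0.5812, 0.0249, 0.115]] [[0.6266 0.0016 0.115 ]]
0.13 [[0.6517, 0.0301, 0.13], [0.6633, -0.0092, 0.13], [0.5809, 0.0, 0.13], [0.5715, 0.0379, 0.13]] [[0.6161 0.015  0.13  ]]
0.142 [[0.6428, 0.0405, 0.142], [0.6542, 0.0018, 0.142], [0.573, 0.0109, 0.142], [0.5638, 0.0482, 0.142]] [[0.6077 0.0257 0.142 ]]
[[0.5851, 0.0062, 0.128], [0.6126, 0.0222, 0.1367], [0.6417, 0.0353, 0.1444]]
```

View pics/c1.png

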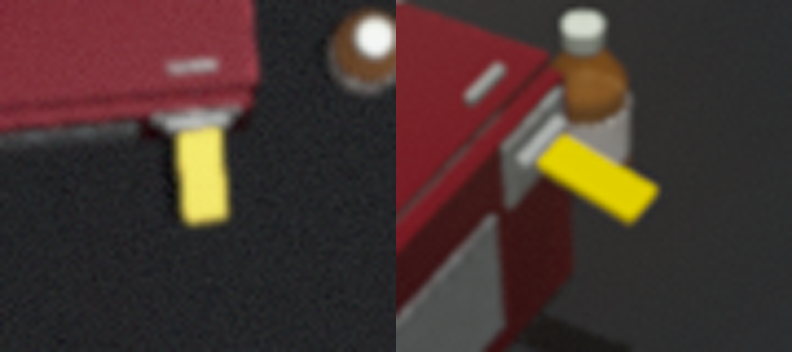

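The x<0.8 cutoff clipped the roof, so I'll redo that fit.

```bash
python3 - <<'E'
from h import *
for n in("top","side"):
    d=dict(np.load(n+".npz"));P,v=world(d)
    hsv=cv2.cvtColor(d['img'],cv2.COLOR_RGB2HSV)
    red=((hsv[...,0]<8)|(hsv[...,0]>165))&(hsv[...,1]>130)&v&(hsv[...,2]>40)
    roof=(red&(abs(P[...,2]-.17)<.006)&(P[...,0]<1)&(abs(P[...,1]-.1)<.2)).astype(np.uint8)
    c=max(cv2.findContours(roof,0,1)[0],key=cv2.contourArea)
    r=cv2.minAreaRect((ray(d,c.reshape(-1,2),.17)[:,:2]*1000).astype(np.float32))
    print(n,r,cv2.boxPoints(r).round().tolist())
    a=np.radians(r[2] if r[2]<45 else r[2]-90);R=np.array([[np.cos(a),-np.sin(a)],[np.sin(a),np.cos(a)]])
    # fit: front of door is 0.095 ahead of origin, rear 0.08 behind
    o=np.array(r[0])/1000+R@[.007,0]
    for nm,p in(("hinge",(-.088,.115)),("pivot",(-.1,-.075)),("grip",(-.153,-.075)),("tip",(-.186,-.075))):print(nm,(o+R@p).round(4))
E
```

```text
top ((735.82958984375, 108.36174774169922), (173.17596435546875, 241.2703094482422), 6.509182929992676) [[636.0, 218.0], [663.0, -21.0], [836.0, -2.0], [808.0, 238.0]]
hinge [0.6423 0.2134]
pivot [0.6519 0.0233]
grip [0.5993 0.0173]
tip [0.5665 0.0136]
side ((733.708984375, 108.76689910888672), (179.2422637939453, 246.50994873046875), 6.63010835647583) [[630.0, 221.0], [659.0, -24.0], [837.0, -3.0], [808.0, 242.0]]
hinge [0.64   0.2136]
pivot [0.65   0.0235]
grip [0.5973 0.0174]
tip [0.5646 0.0136]
```

```bash
python3 -m pendant '[[20,32,8,0,0,-1.3,80],[20,32,8,0,0,-1.3,80],[22,32,4,0,0,-1.3,80],[22,32,4,0,0,-1.3,70],[22,32,4,0,0,-1.3,70],[22,32,4,0,0,-1.3,70],[22,32,2,0,0,-1.3,70],[22,32,2,0,0,-1.3,70],[22,32,2,0,0,-1.3,70],[22,32,2,0,0,-1.3,70]]' 10
```

```text
clock: 0.93
position: [0.4582, -0.1618, 0.2376]
orientation: [-3.128, 0.004, 0.202]
force: [0.5, -1.1, 0.8]
finger_gap: 0.0699
```

```bash
python3 -m pendant '[[22,30,3,0,0,-0.9,70],[22,30,3,0,0,-0.9,70],[22,30,3,0,0,-0.9,70],[22,30,3,0,0,-0.9,70],[22,30,3,0,0,-0.9,70],[11,20,3,0,0,0,70],[0,0,0,0,0,0,70],[0,0,0,0,0,0,70]]' 10
python3 - <<'E'
from h import *
from bench import manip
s=manip.sense();print(s['position'],s['orientation'],s['force'],s['torque'])
d=manip.get_image("wrist");np.savez("w1.npz",pos=s['position'],ori=s['orientation'],**d);print(d['hand_eye'],d['fx'],d['cx'],d['cy'],d['dist'])
cv2.imwrite("pics/w1.png",d['img'][:,:,::-1])
E
```

```text
clock: 1.6
position: [0.5842, 0.0266, 0.2506]
orientation: [-3.124, 0.012, 0.131]
force: [-0.7, -0.6, -0.6]
finger_gap: 0.07
[0.58421495 0.02655016 0.25060677] [-3.12391911  0.01196933  0.13075542] [-0.66183585 -0.59122516 -0.60613148] [-0.05687793 -0.00994469  0.01269624]
[[ 2.97052973e-04 -9.65577003e-01 -2.60117209e-01  7.58740771e-02]
 [ 9.99999955e-01  2.78204714e-04  1.09277222e-04 -6.58693060e-04]
 [-3.31497393e-05 -2.60117230e-01  9.65577043e-01 -1.79292805e-01]
 [ 0.00000000e+00  0.00000000e+00  0.00000000e+00  1.00000000e+00]] 369.7227799925746 279.36270100110073 210.75770630442886 [0.00412139 0.         0.         0.         0.        ]
```

View pics/w1.png

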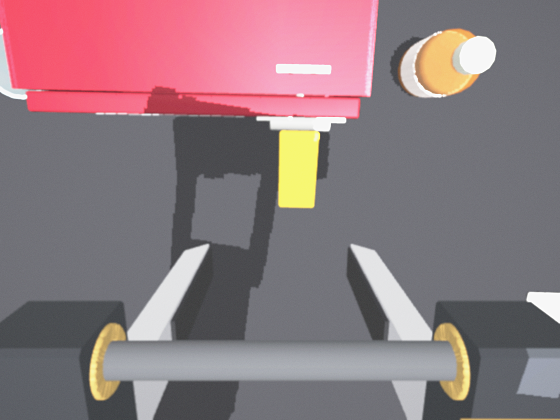

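The wrist view shows the paddle from rows 130 to 207 at cols 279–319. The roof-to-door gap is at row 93 and the pivot barrel at about (300,125). Next I'll convert these to world points.

```bash
cat >> h.py <<'E'
from scipy.spatial.transform import Rotation as Ro
def wr(d):
    T=np.eye(4);T[:3,:3]=Ro.from_euler('xyz',d['ori']).as_matrix();T[:3,3]=d['pos']
    M=np.linalg.inv(T@d['hand_eye']);d['R'],d['t']=M[:3,:3],M[:3,3];return d
E
python3 - <<'E'
from h import *
d=wr(dict(np.load("w1.npz")));P,v=world(d)
m=yellow(d)&v;k,l,st,ce=cv2.connectedComponentsWithStats(m.astype(np.uint8));i=1+st[1:,4].argmax();m=l==i
c=np.argwhere(m)[:,::-1].astype(np.float32);r=cv2.minAreaRect(c);print(r)
q=P[m];print(np.percentile(q,[2,50,98],axis=0).round(4).tolist())
q=P[cv2.erode(m.astype(np.uint8),np.ones((5,5)))>0]
A=np.c_[q[:,:2]-q[:,:2].mean(0),np.ones(len(q))];print("plane",np.linalg.lstsq(A,q[:,2],rcond=None)[0],q.mean(0))
for uv,z in(((298,130),.145),((298,207),.125),((279,169),.135),((319,169),.135),((300,125),.142),((30,100),.17),((360,108),.17)):print(uv,ray(d,[uv],z).round(4), P[uv[1],uv[0]].round(4))
E
```

```text
((298.35797119140625, 168.74232482910156), (40.10993957519531, 76.0442123413086), 1.1233028173446655)
[[0.5787, -0.0085, -0.001], [0.6155, 0.0215, 0.134], [0.646, 0.0371, 0.1435]]
plane [0. 0. 0.] [nan nan nan]
(298, 130) [[0.6461 0.0231 0.145 ]] [0.6458 0.0229 0.1395]
(298, 207) [[0.5816 0.0131 0.125 ]] [5.486e-01 4.400e-03 2.000e-04]
(279, 169) [[0.6133 0.0334 0.135 ]] [0.6132 0.0334 0.134 ]
(319, 169) [[0.6176 0.0017 0.135 ]] [ 5.973e-01 -1.320e-02  3.000e-04]
(300, 125) [[0.6498 0.022  0.142 ]] [0.65   0.0222 0.1467]
(30, 100) [[0.6432 0.2068 0.17  ]] [0.6429 0.2098 0.1656]
(360, 108) [[ 0.6673 -0.0151  0.17  ]] [ 6.709e-01 -4.750e-02  1.000e-04]<stdin>:7: RuntimeWarning: Mean of empty slice.
  ret = um.true_divide(
```

```bash
python3 -m pendant '[[8,-5,-10,-1,-0.7,-0.6,60],[8,-5,-20,0,0,0,60],[0,0,-25,0,0,0,60],[0,0,-25,0,0,0,60],[0,0,-20,0,0,0,60],[0,0,-10,0,0,0,60],[0,0,0,0,0,0,60],[0,0,0,0,0,0,60]]' 10
```

```text
clock: 2.32
position: [0.595, 0.0039, 0.1379]
orientation: [3.136, 0.001, 0.105]
force: [-0.1, 0.7, 0.3]
finger_gap: 0.0597
```

```bash
python3 -m pendant '[[3,6,0,0.3,0,0.5,60],[2,6,0,0,0,0.4,60],[0,0,0,0,0,0,60],[0,0,0,0,0,0,60]]' 10;  python3 - <<'E'
from bench import manip
s=manip.sense();print(s['position'],s['orientation'],s['force'],s['torque'])
E
```

```text
clock: 2.65
position: [0.6026, 0.0155, 0.1431]
orientation: [3.14, -0.007, 0.12]
force: [-0.1, 0.4, -0.3]
finger_gap: 0.06
[0.60259595 0.01554863 0.14310412] [ 3.14003012 -0.007187    0.1201471 ] [-0.14828033  0.43988696 -0.27033323] [ 0.02714921  0.00392768 -0.03004467]
```

```bash
python3 -m pendant '[[-1,0.5,-10,0,0,0,60],[-1,0.5,-10,0,0.2,0,60],[0,0,-7,0,0.2,0,60],[0,0,-3,0,0,0,60],[0,0,0,0,0,0,60],[0,0,0,0,0,0,60]]' 10; python3 - <<'E'
from h import *
from bench import manip
s=manip.sense();print(s['position'],s['orientation'],s['force'],s['torque'])
d=manip.get_image("wrist");np.savez("w2.npz",pos=s['position'],ori=s['orientation'],**d)
cv2.imwrite("pics/w2.png",d['img'][:,:,::-1])
E
```

```text
clock: 3.15
position: [0.601, 0.0176, 0.1113]
orientation: [3.14, -0.002, 0.122]
force: [-0.1, -0.1, -0.5]
finger_gap: 0.0602
[0.6009834  0.01758658 0.11127317] [ 3.14034667e+00 -1.80747258e-03  1.21970965e-01] [-0.10504811 -0.06682211 -0.49112887] [ 0.01515785 -0.02104662  0.02633686]
```

View pics/w2.png

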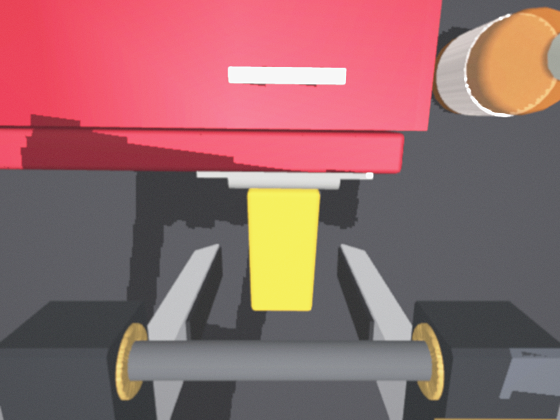

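The paddle sits at cols 248–319, centred between the fingers, with its tip at row 309. Closing the gripper.

```bash
python3 -m pendant '[[0,0,0,0,0,0,45],[0,0,0,0,0,0,36],[0,0,0,0,0,0,28],[0,0,0,0,0,0,24],[0,0,0,0,0,0,24],[0,0,0,0,0,0,24]]' 15; python3 -m pendant '[[0,0,0,0,0,0,24],[0,0,0,0,0,0,24]]'
```

```text
clock: 3.7
position: [0.6015, 0.0165, 0.1122]
orientation: [3.139, -0.003, 0.121]
force: [-0.3, 0.3, -1.6]
finger_gap: 0.0301
clock: 3.87
position: [0.6015, 0.0166, 0.1122]
orientation: [3.139, -0.003, 0.121]
force: [1.1, -0.6, -1.2]
finger_gap: 0.0296
```

```bash
python3 -m pendant '[[-0.2,0,1,0,0,0,24],[-0.2,0,1,0,0,0,24],[-0.2,0,1,0,0,0,24]]';python3 -m pendant '[[-0.2,0,1,0,0,0,24],[-0.2,0,1,0,0,0,24],[-0.2,0,1,0,0,0,24]]'
```

```text
clock: 4.12
position: [0.6003, 0.0167, 0.1132]
orientation: [3.14, -0.001, 0.121]
force: [1.6, -0.6, -3.5]
finger_gap: 0.0296
clock: 4.37
position: [0.5991, 0.0168, 0.1146]
orientation: [3.14, 0.002, 0.12]
force: [1.4, -0.7, -4.1]
finger_gap: 0.0296
```

```bash
python3 -m pendant '[[0,0,1.5,0,0,0,24],[0,0,1.5,0,0,0,24],[0,0,1.5,0,0,0,24]]';python3 -m pendant '[[0.2,0,1.5,0,0,0,24],[0,0,1.5,0,0,0,24],[0,0,1.5,0,0,0,24]]'
```

```text
clock: 4.62
position: [0.5983, 0.0168, 0.1185]
orientation: [3.141, 0.004, 0.12]
force: [0.9, -0.5, -4.3]
finger_gap: 0.0298
clock: 4.87
position: [0.5978, 0.0167, 0.1231]
orientation: [3.141, 0.006, 0.12]
force: [-0.1, -1.2, -4.5]
finger_gap: 0.0299
```

```bash
for i in 1; do python3 -m pendant '[[0.1,0,1,0,0,0,24]]';python3 -m pendant '[[0.1,0,1,0,0,0,24]]';python3 -m pendant '[[0.1,0,1,0,0,0,24]]';python3 -m pendant '[[0.1,0,1,0,0,0,24]]'; done
```

```text
clock: 4.95
position: [0.5977, 0.0167, 0.1243]
orientation: [3.141, 0.006, 0.12]
force: [0.5, -0.6, -5.4]
finger_gap: 0.0298
clock: 5.03
position: [0.5977, 0.0167, 0.1253]
orientation: [3.141, 0.007, 0.12]
force: [0.1, -1.0, -5.5]
finger_gap: 0.0297
clock: 5.12
position: [0.5977, 0.0167, 0.1263]
orientation: [3.141, 0.007, 0.12]
force: [0.8, 0.4, -4.6]
finger_gap: 0.0299
clock: 5.2
position: [0.5977, 0.0167, 0.1274]
orientation: [3.141, 0.007, 0.12]
force: [-0.3, -1.1, -5.6]
finger_gap: 0.0294
```

```bash
for i in 1; do python3 -m pendant '[[0.2,0,1,0,0,0,24]]';python3 -m pendant '[[0.2,0,1,0,0,0,24]]';python3 -m pendant '[[0.2,0,1,0,0,0,24]]';python3 -m pendant '[[0.2,0,1,0,0,0,24]]'; done
```

```text
clock: 5.28
position: [0.5977, 0.0168, 0.1283]
orientation: [3.141, 0.008, 0.12]
force: [1.0, -0.5, -5.2]
finger_gap: 0.03
clock: 5.37
position: [0.5977, 0.0167, 0.1292]
orientation: [3.141, 0.008, 0.12]
force: [0.6, -0.4, -8.3]
finger_gap: 0.0295
clock: 5.45
position: [0.5977, 0.0168, 0.1294]
orientation: [3.141, 0.009, 0.12]
force: [1.7, -0.6, -10.0]
finger_gap: 0.0298
clock: 5.53
position: [0.5977, 0.0167, 0.1293]
orientation: [3.141, 0.01, 0.12]
force: [1.5, -0.6, -9.1]
finger_gap: 0.0301
```

The vertical force jumped by about 4.5 N at z≈0.129, which is the stop. I'll back off about 1.3 mm, which should still be past the release, then pull gently.

```bash
python3 -m pendant '[[0,0,-1,0,0,0,24]]';python3 -m pendant '[[-1,0.2,0,0,0,0,24]]';python3 -m pendant '[[-1,0.2,0,0,0,0,24]]';python3 -m pendant '[[-1,0.2,0,0,0,0,24]]';python3 -m pendant '[[-1,0.2,0,0,0,0,24]]'
```

```text
clock: 5.62
position: [0.5977, 0.0167, 0.1284]
orientation: [3.141, 0.011, 0.12]
force: [0.5, -0.3, -1.6]
finger_gap: 0.0302
clock: 5.7
position: [0.5973, 0.0168, 0.1288]
orientation: [3.141, 0.009, 0.12]
force: [1.6, -0.8, -3.9]
finger_gap: 0.0297
clock: 5.78
position: [0.5971, 0.0169, 0.1292]
orientation: [3.141, 0.007, 0.119]
force: [3.6, -1.5, -7.6]
finger_gap: 0.0301
clock: 5.87
position: [0.5969, 0.0169, 0.1292]
orientation: [3.14, 0.005, 0.119]
force: [3.5, -1.7, -8.7]
finger_gap: 0.0298
clock: 5.95
position: [0.5965, 0.017, 0.1292]
orientation: [3.14, 0.003, 0.119]
force: [3.8, -0.5, -7.4]
finger_gap: 0.0295
```

```bash
python3 -m pendant '[[-1.2,0.3,-0.7,0,0,0,24]]';python3 -m pendant '[[-1.2,0.3,-0.4,0,0,0,24]]';python3 -m pendant '[[-1.5,0.3,-0.3,0,0,0,24]]'; python3 -m pendant '[[-1.5,0.3,-0.2,0,0,0,24]]'
```

```text
clock: 6.03
position: [0.5956, 0.0172, 0.1289]
orientation: [3.139, 0.002, 0.118]
force: [2.4, -1.8, -3.5]
finger_gap: 0.0301
clock: 6.12
position: [0.5945, 0.0174, 0.129]
orientation: [3.139, 0.001, 0.118]
force: [2.5, -0.4, -5.5]
finger_gap: 0.0298
clock: 6.2
position: [0.5933, 0.0177, 0.1291]
orientation: [3.139, 0.0, 0.117]
force: [3.7, -1.0, -6.2]
finger_gap: 0.0297
clock: 6.28
position: [0.592, 0.018, 0.1291]
orientation: [3.139, -0.001, 0.117]
force: [3.7, 0.2, -6.1]
finger_gap: 0.0296
```

```bash
python3 -m pendant '[[-1.5,0.3,-0.2,0,0,-0.3,24]]';python3 -m pendant '[[-1.5,0.3,-0.2,0,0,-0.3,24]]';python3 -m pendant '[[-1.5,0.3,-0.2,0,0,-0.3,24]]'; python3 -m pendant '[[-1.5,0.3,-0.2,0,0,-0.3,24]]'
```

```text
clock: 6.37
position: [0.5907, 0.0183, 0.129]
orientation: [3.139, -0.002, 0.111]
force: [3.7, -1.2, -6.2]
finger_gap: 0.0298
clock: 6.45
position: [0.5894, 0.0187, 0.1291]
orientation: [3.139, -0.003, 0.105]
force: [5.1, -1.8, -5.7]
finger_gap: 0.0301
clock: 6.53
position: [0.588, 0.019, 0.1291]
orientation: [3.139, -0.004, 0.099]
force: [4.5, -1.1, -5.3]
finger_gap: 0.0301
clock: 6.62
position: [0.5865, 0.0195, 0.129]
orientation: [3.139, -0.005, 0.093]
force: [2.6, -1.2, -4.9]
finger_gap: 0.0303
```

```bash
python3 -m pendant '[[-3,0.7,-0.2,0,0,-0.9,24]]';python3 -m pendant '[[-4,1,-0.2,0,0.1,-1.1,24]]';python3 -m pendant '[[-5,1.4,-0.2,0,0.1,-1.4,24]]'; python3 -m pendant '[[-6,2,-0.2,0,0.1,-1.7,24]]'; python3 - <<'E'
from bench import manip
from h import *
s=manip.sense();print(s['joint_positions'],s['torque']); p=s['position'][:2]-[.641,.2135];print(np.hypot(*p),np.degrees(np.arctan2(p[1],p[0])))
E
```

```text
clock: 6.7
position: [0.5833, 0.0204, 0.129]
orientation: [3.14, -0.005, 0.077]
force: [3.4, -0.8, -3.5]
finger_gap: 0.0296
clock: 6.78
position: [0.579, 0.0217, 0.129]
orientation: [3.14, -0.003, 0.056]
force: [3.5, 0.2, -3.9]
finger_gap: 0.03
clock: 6.87
position: [0.5738, 0.0235, 0.1291]
orientation: [3.141, -0.001, 0.029]
force: [2.6, -0.1, -4.0]
finger_gap: 0.0302
clock: 6.95
position: [0.5676, 0.0259, 0.1292]
orientation: [3.142, -0.0, -0.003]
force: [3.5, -0.5, -4.4]
finger_gap: 0.0302
[-5.41786007e-02  1.54049167e-01  1.44832911e+00 -3.33973798e-05
  1.53889853e+00  1.51930909e+00] [ 0.10226599 -0.59195895 -0.43416887]
0.20145422187831685 -111.36416292644178
```

```bash
python3 -m pendant '[[-6.5,2.7,0,0,0,-2,24],[-6.5,3,0,0,0,-2,24],[-6.3,3.2,0,0,0,-2,24],[-6.2,3.4,0,0,0,-2,24]]'; python3 -m pendant '[[-6,3.6,0,0,0,-2,24],[-6,3.8,0,0,0,-2,24],[-5.8,4,0,0,0,-2,24],[-5.7,4.2,0,0,0,-2,24]]'; python3 - <<'E'
from bench import manip
from h import *
s=manip.sense();print(s['joint_positions'],s['torque']); p=s['position'][:2]-[.641,.2135];print(np.hypot(*p),np.degrees(np.arctan2(p[1],p[0])))
E
```

```text
clock: 7.28
position: [0.5402, 0.0393, 0.1301]
orientation: [-3.141, -0.001, -0.154]
force: [4.0, -0.1, -5.3]
finger_gap: 0.0301
clock: 7.62
position: [0.5148, 0.0571, 0.131]
orientation: [-3.137, -0.003, -0.304]
force: [4.9, 0.8, -4.8]
finger_gap: 0.0302
[-1.03649729e-03  3.92768880e-02  1.56955920e+00  2.93077512e-03
  1.52838944e+00  1.87402733e+00] [ 0.29182212 -0.71824128 -0.35986656]
0.2009524904983844 -128.89228812295607
```

```bash
python3 -m pendant '[[-5.9,5,0,0,0,-2.4,24],[-5.7,5.2,0,0,0,-2.4,24],[-5.5,5.4,-0.2,0,0,-2.4,24],[-5.2,5.6,-0.2,0,0,-2.4,24],[-5,5.8,-0.2,0,0,-2.4,24],[-4.8,6,-0.2,0,0,-2.3,24],[-4.6,6.2,-0.2,0,0,-2.3,24],[-4.3,6.3,-0.2,0,0,-2.2,24],[-4,5,0,0,0,-2,24],[0,0,0,0,0,0,24]]'; python3 - <<'E'
from bench import manip
from h import *
s=manip.sense();print(s['joint_positions'],s['torque']); p=s['position'][:2]-[.641,.2135];print(np.hypot(*p),np.degrees(np.arctan2(p[1],p[0])))
E
```

```text
clock: 8.45
position: [0.4669, 0.1149, 0.1346]
orientation: [-3.124, -0.011, -0.688]
force: [2.8, 0.6, -6.6]
finger_gap: 0.0302
[ 0.12025872 -0.05909107  1.65997595  0.00415789  1.51994059  2.37878414] [ 0.25884664 -0.41092671 -0.32402188]
0.2000850700303003 -150.4755336030063
```

```bash
python3 -m pendant '[[0,0,-5,0,0,0,24],[0,0,-6,0,0,0,24],[0,0,-5,0,0,0,24],[0,0,0,0,0,0,34],[0,0,0,0,0,0,44],[0,0,0,0,0,0,56],[0,0,0,0,0,0,56],[0,0,0,0,0,0,56]]'; python3 -m pendant '[[0,0,15,0,0,0,56],[0,0,25,0,0,0,56],[0,0,30,0,0,0,56],[0,0,30,0,0,1,56],[0,0,30,0,0,3,30],[0,0,0,0,0,5,0],[0,0,0,0,0,5,0],[0,0,0,0,0,5,0],[0,0,0,0,0,0,0]]'
python3 - <<'E'
from h import *
from bench import manip
s=manip.sense();print(s['position'],s['orientation'],s['force'],s['torque'])
d=manip.get_image("top");np.savez("t2.npz",**d)
e=manip.get_image("side");np.savez("s2.npz",**e)
cv2.imwrite("pics/t2.png",np.hstack([cv2.resize(x['img'][b:b+130,a:a+160,::-1],None,fx=2.5,fy=2.5) for x,a,b in((d,170,130),(e,150,140))]))
E
```

```text
clock: 9.12
position: [0.4648, 0.114, 0.1205]
orientation: [-3.126, -0.011, -0.685]
force: [0.3, 0.2, 0.1]
finger_gap: 0.0553
clock: 9.87
position: [0.4616, 0.1131, 0.257]
orientation: [-3.132, -0.011, -0.338]
force: [1.2, -1.1, 0.3]
finger_gap: 0.0263
[0.46162361 0.11313244 0.25701281] [-3.13219718 -0.01078499 -0.33759383] [ 1.23536094 -1.05177965  0.27297544] [ 0.07755675  0.05290822 -0.05447743]
```

View pics/t2.png

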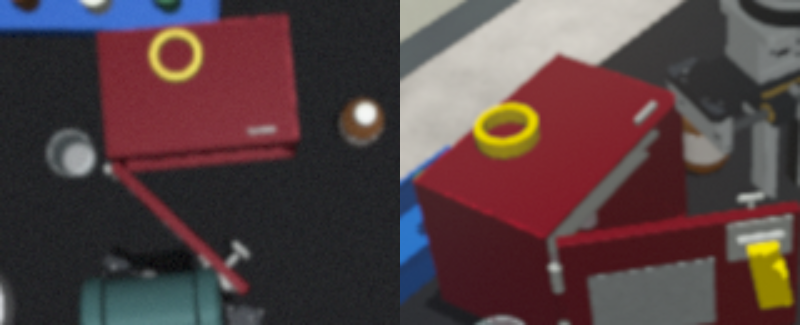

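The door stands at about 47° in the right-hand view, and the pawl rod sticks out of its inner face near the free edge. The last joint can't follow the door any further, so I'll close the fingers and push the inner face from the middle.

```bash
python3 -m pendant '[[25,-7,0,0,0,0,0],[25,-7,0,0,0,0,0],[25,-7,0,0,0,0,0],[25,-7,0,0,0,0,0],[15,-4,0,0,0,0,0],[0,0,0,0,0,0,0],[0,0,0,0,0,0,0]]'
```

```text
clock: 10.55
position: [0.5786, 0.0798, 0.2528]
orientation: [-3.135, -0.003, -0.354]
force: [-0.4, 0.5, -0.4]
finger_gap: 0.0004
```

```bash
python3 -m pendant '[[0,0,-25,0,0,0,0],[0,0,-30,0,0,0,0],[0,0,-30,0,0,0,0],[0,0,-30,0,0,0,0],[0,0,-18,0,0,0,0],[0,0,0,0,0,0,0],[0,0,0,0,0,0,0]]'
python3 - <<'E'
from h import *
from bench import manip
d=manip.get_image("wrist");cv2.imwrite("pics/w3.png",d['img'][:,:,::-1])
E
```

```text
clock: 11.13
position: [0.5717, 0.0823, 0.1172]
orientation: [-3.133, -0.004, -0.358]
force: [0.3, 0.5, 0.9]
finger_gap: 0.0008
```

View pics/w3.png

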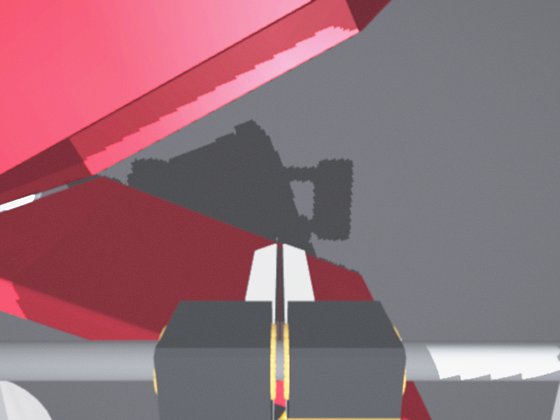

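The fingers stand behind the inner face of the door, clear of the locker, with tips at about (280,250). Starting a gentle push around the hinge.

```bash
python3 -m pendant '[[-4.5,2.5,0,0,0,-1,0],[-4.5,2.6,0,0,0,-1,0],[-4.4,2.8,0,0,0,-1,0],[-4.3,3,0,0,0,-1,0]]'; python3 -m pendant '[[-4.2,3.1,0,0,0,-1,0],[-4,3.3,0,0,0,-1,0],[-3.9,3.4,0,0,0,-1,0],[-3.8,3.6,0,0,0,-1,0]]'; python3 -c "
from bench import manip;import numpy as np
s=manip.sense();print(s['joint_positions']); p=s['position'][:2]-[.641,.2135];print(np.hypot(*p),np.degrees(np.arctan2(p[1],p[0])))"
```

```text
clock: 11.52
position: [0.5561, 0.0937, 0.1243]
orientation: [-3.129, -0.014, -0.436]
force: [0.4, -1.3, -0.4]
finger_gap: 0.0005
clock: 11.85
position: [0.5427, 0.1071, 0.1323]
orientation: [-3.124, -0.029, -0.515]
force: [0.4, -1.5, -1.7]
finger_gap: 0.0005
[ 9.35839860e-02  9.39749061e-02  1.50939410e+00 -2.07612717e-03
  1.50407001e+00  2.17888515e+00]
0.14486663913775633 -132.7137750816028
```

```bash
python3 -m pendant '[[-4,3.6,-3,0.2,0.4,-1,0],[-3.9,3.7,-3,0.2,0.4,-1,0],[-3.8,3.8,-3,0,0.4,-1,0],[-3.7,3.9,-3,0,0.4,-1,0],[-3.6,4.1,-2,0,0.2,-1,0]]'; python3 -m pendant '[[-3.5,4.2,-2,0,0.2,-1,0],[-3.3,4.3,-2,0,0,-1,0],[-3.1,4.4,-2,0,0,-1,0],[-2.9,4.5,-2,0,0,-1,0]]';  python3 -c "
from bench import manip;import numpy as np
s=manip.sense();print(s['joint_positions']); p=s['position'][:2]-[.641,.2135];print(np.hypot(*p),np.degrees(np.arctan2(p[1],p[0])))"
```

```text
clock: 12.27
position: [0.528, 0.1259, 0.1312]
orientation: [-3.124, -0.02, -0.613]
force: [0.6, -1.2, -1.7]
finger_gap: 0.0006
clock: 12.6
position: [0.518, 0.1432, 0.1313]
orientation: [-3.118, -0.031, -0.692]
force: [1.3, -1.5, -0.0]
finger_gap: 0.0003
[ 0.16968673  0.05714631  1.55080569 -0.00831245  1.49530595  2.43299035]
0.1416119045255288 -150.25275167219124
```

```bash
python3 -m pendant '[[3,-5,0,0,0.5,1,0],[8,-10,0,0,0.5,1,0],[8,-10,10,0,0.5,1,0],[5,-10,30,0,0,1,0],[0,0,35,0,0,1,0],[0,0,35,0,0,0,0],[0,-15,20,0,0,0,0],[0,-38,0,0,0,0,0],[0,-38,0,0,0,0,0],[0,-38,0,0,0,0,0]]'; python3 -m pendant '[[0,-38,0,0,0,0,0],[0,-38,0,0,0,0,0],[0,0,0,0,0,0,0],[0,0,0,0,0,0,0]]'
python3 - <<'E'
from h import *
from bench import manip
d=manip.get_image("top");np.savez("t3.npz",**d)
e=manip.get_image("side");P,v=world(d)
hsv=cv2.cvtColor(d['img'],cv2.COLOR_RGB2HSV)
m=((hsv[...,0]<8)|(hsv[...,0]>165))&(hsv[...,1]>110)&(abs(P[...,2]-.17)<.012)&(P[...,0]<.62)&(P[...,1]>.05)
q=P[m][:,:2]*1000;print(len(q),q.min(0),q.max(0));vx,vy,x,y=cv2.fitLine(q.astype(np.float32),2,0,.01,.01).ravel();a=np.degrees(np.arctan2(-abs(vx)*np.sign(vx*vx)*np.sign(vy)*0+vy,vx));print("line",vx,vy,x,y,a,"axis dir deg; closed=-83.5")
cv2.imwrite("pics/t3.png",np.hstack([cv2.resize(x['img'][b:b+170,a:a+200,::-1],None,fx=2,fy=2) for x,a,b in((d,130,120),(e,120,140))]))
E
```

```text
clock: 13.43
position: [0.5414, -0.0148, 0.2875]
orientation: [-3.113, -0.033, -0.594]
force: [0.7, -0.4, -0.1]
finger_gap: 0.0008
clock: 13.77
position: [0.5409, -0.1001, 0.2975]
orientation: [-3.109, -0.051, -0.607]
force: [-0.4, 0.3, 0.4]
finger_gap: 0.0005
283 [427.77119073 131.86288625] [619.70490922 211.69680735]
line 0.9396874 0.3420345 530.24756 172.38963 20.000874 axis dir deg; closed=-83.5
```

View pics/t3.png

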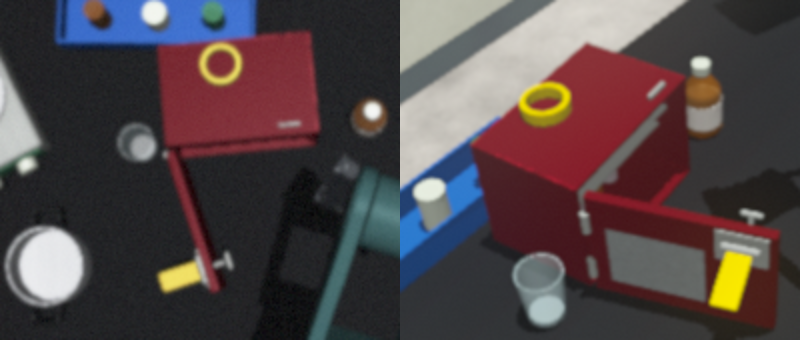

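The door stands about 72–76° open. The tape, beaker, amber bottle and pot are where they were, and the gripper is clear.

```bash
python3 -c "
from bench import manip
print(manip.finish_job())"
```

```text
the job is handed in; nothing more can be done
None
```

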